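# Latch the tilt stage level and mount the slide carrier

### The arm

A 6-joint arm with a two-finger parallel gripper is mounted at the origin on a cart in front of the work surface, level with it; the furniture and walls round the work are solid. World frame = base frame: x ahead of the robot, y to its left, z up, the work surface at z = 0. Lengths are in m, angles in rad, forces in N, time in s.
With the tool pointing down it reaches from about 0.325 to 1 m from the base axis. Payload 5.1 kg.
Tool frame: the origin (TCP) lies between the finger pads; the fingertips stand 19 mm ahead of it and the grasp point (between the pads) is the TCP; z points along the fingers, y is the line along which they close (so a half turn about z gives the same grasp; the last joint's range is limited). The gripper opens to 85 mm and grips with 20 to 120 N. Pads are 22 mm wide; open, the fingers measure 114 mm over their backs; the gripper's body (76 mm by 85 mm) begins 54 mm behind the grasp point. The pads swing forward as they close: fully open they stand 13 mm farther back than shut.
Start: joints at [1.087, 0.124, 1.65, -0, 1.367, -0.083], TCP at [0.254, 0.598, 0.25] pointing down, gripper open.
Joint ranges: [-2.61, 2.61], [-1.02, 2.33], [0.03, 2.71], [-1.35, 4.49], [0.32, 2.68], [-2.91, 2.91]. Speed limits (rad/s): [2.57, 2.57, 3.14, 3.14, 3.14, 3.14].

### API

Orientations are given as a unit quaternion [w, x, y, z].
In Python, from station import ctrl gives the robot as it stands.
- The arm moves only by the shell command python3 -m pendant 'ROWS' [OPENING] [FORCE]. ROWS is text: rows parted by semicolons, each of 6 numbers parted by spaces: the shift along the tool's x, y, z in m, then the turn, a rotation vector about the tool's x, y, z in rad. A call has exactly 10 rows; each row shifts and turns the commanded pose from where the row before left it, along the tool's axes as they then stand; what a row does not reach is not made up. A row lasts 1/10 s, in which the tool goes at most 50 mm and 8.59 degrees, less where a joint would pass 70% of its speed; a pose out of reach is approached as far as the arm can. A call is refused whole if a number of a shift passes 0.05 or a number of a turn 0.15, either way. A call with a gripper value outside its range is refused whole. OPENING is the opening in per cent of the stroke, from 0 (shut) to 100 (fully open), set as the call begins (- or left out, the last holds). The fingers move at their own pace and stop on an object; FORCE is the grip in N (left out, the last holds). Time passes only in rows, so rows that do not move let the fingers close, or fill a call up. It gives the time, the measured TCP pose, the force, the opening and the grip force at its end, in the units of the state.
- ctrl.sense(): the state, without advancing time (a new reading comes with each control period).
- ctrl.read_camera(name): name is "scene" or "side" or "wrist"; returns the picture (480x640x3 uint8, red, green, blue); there is no depth.
- ctrl.camera_params(name): a dict with "fx", "fy", "cx", "cy" (pixels), "rvec" (rotation vector, rad) and "tvec" (3), from world to camera coordinates, as OpenCV has them; the wrist camera has in their place "T_tool_cam" (4x4, takes a point from camera to tool coordinates, whose origin is the TCP and whose axes are the flange's). Camera axes: x right, y down, z forward; pixel columns grow to the right and rows downward; lengths in m; the calibration is good to about 2 mm. A picture is of the moment at which its call begins: read the wrist's pose just before it. camera_params takes no time and is no camera call.
- ctrl.close_job(): hands the job in; it is judged then, once.
The state is a dict: "time_s": time; "q": joint angles; "joint_velocities": joint speeds; "joint_efforts": joint torques, N m; "ee_pos": TCP position; "eef_rot": TCP orientation; "force": force on the tool from outside, world axes, zero at the start; "ft_torque": the same for the moment, N m; "gripper_width": finger opening in m; "finger_force": force on a finger pad.
Only numpy, scipy, OpenCV 4.12 (cv2) and the standard library are available. Lean on these libraries where they do the work, as an engineer would, in place of code of your own. Each camera call takes 0.05 s, during which the arm holds its last target. There are 200 camera calls.

### The job

Press the sprung tilting plate of the small tilt stage down until its latch catches and it stays level by itself once you let go. Then lay the slide carrier on it with both holes over the two upright pins, lying flat on the plate, and let go. Leave the staining jar and the Petri dish where they stand.

Things in the scene. Friction and masses are not known exactly. Their poses are not given: they have to be found in the camera images.
- stage: Tilt stage: dark steel base with a bare aluminium hinged plate, 230 x 160 mm, fixed to the desk. Origin on the desk under the plate; z up, y along the hinge, -x from hinge to latch side (at yaw 0 the latch faces the robot). Hinge axis at x = +85, z = 46 mm. The hinged plate on it is 163 x 138 x 8 mm.
- tilt_plate (a joint): Plate tilt, rad: 0 = level (top face 50 mm above the desk), positive = free (latch-side) edge up. Starts at its upper stop 0.38; lower stop -0.04. A spring lifts it: 3 to 8 N at the press pad, a few N more to pass the latch, which snaps over at about 0 to -0.01. Push to about -0.02; let go, it stays near 0; unlatched it swings up.
- press_pad (a point): Centre of the top of the round black rubber pad, 30 mm across and 2 mm high, on the plate near its free edge: the place to push. It moves with the plate: 143 mm from the hinge axis, 6 mm above the plate's mid-plane, so with the plate level it is at stage x = -58, y = 0, z = 52 mm.
- latch_top (a point): Top edge of the sprung steel latch upright at the middle of the stage's latch side: 30 mm wide in stage y, stage x = -114 to -92 mm, top 71 mm above the desk. Its sloped nose is pushed back by the steel rod on the plate's free edge and snaps over the rod.
- pin_a (a point): Foot of one locating pin, on the plate's top face. Pins are dark steel, 8 mm thick, 14 mm high with a conical top 4 mm high (3 mm wide at the tip), square to the plate. With the plate level it is at stage x = +5, y = +45, z = 50 mm.
- pin_b (a point): Foot of the other, equal pin; level: stage x = +5, y = -45, z = 50 mm.
- carrier: Slide carrier: loose flat dark steel plate 66 (x) x 130 (y) x 6 mm, two glass slides fixed on top, aluminium grip rib along its middle: 12 mm thick (x), 50 mm long (y), 6 to 30 mm above the underside. 0.11 to 0.22 kg. Origin at the centre of the underside, z up; lies flat on the desk. Turned half round it is the same.
- hole_a (a point): Centre, at the underside, of one 12 mm through hole of the carrier, at carrier y = +45 mm.
- hole_b (a point): Centre, at the underside, of the other 12 mm hole, at carrier y = -45 mm.
- staining_jar: Bystander: glass staining jar with black lid, 59 mm wide, 102 mm high, origin under its centre.
- petri_dish: Bystander: shallow round Petri dish, 56 mm wide, 14 mm high, origin under its centre.

How it is judged:
By the outcome, as a careful person would: the job done as asked, in the order asked, and still so for the second after the job is handed in, with the robot touching nothing.
It also fails if it takes over 51 s, if anything falls off the work surface, if the arm or the gripper's body presses on something with over 40 N, if the wrist force passes 120 N, or if a joint passes its speed limit or range.

## Working session

There is one attempt and no reset: what is moved stays moved. The work goes in short steps, Python scripts to look and compute and a shell command to move; the robot and the scene stay as the last step left them, time stands still between calls to the robot, and variables do not carry over. Pictures are saved under pics/ and viewed, at most 10 in all, crops included, and the job is handed in when it is done.

```bash
mkdir -p pics; ls
cat > h.py <<'E'
import numpy as np, cv2
from station import ctrl
from scipy.spatial.transform import Rotation as R
def cam(name):
    p=ctrl.camera_params(name); K=np.array([[p['fx'],0,p['cx']],[0,p['fy'],p['cy']],[0,0,1]])
    if 'T_tool_cam' in p:
        s=ctrl.sense(); T=np.eye(4); w,x,y,z=s['eef_rot']; T[:3,:3]=R.from_quat([x,y,z,w]).as_matrix(); T[:3,3]=s['ee_pos']
        M=np.linalg.inv(T@np.array(p['T_tool_cam']))
    else:
        M=np.eye(4); M[:3,:3]=cv2.Rodrigues(np.array(p['rvec'],float))[0]; M[:3,3]=p['tvec']
    return K,M
def ray(K,M,uv):
    d=M[:3,:3].T@(np.linalg.inv(K)@np.array([uv[0],uv[1],1.])); return -M[:3,:3].T@M[:3,3],d
def onplane(K,M,uv,z):
    o,d=ray(K,M,uv); return o+d*(z-o[2])/d[2]
def proj(K,M,P):
    c=M[:3,:3]@np.asarray(P)+M[:3,3]; return (K@c)[:2]/c[2]
def snap(name,fn):
    KM=cam(name); im=ctrl.read_camera(name); cv2.imwrite('pics/'+fn,im[:,:,::-1]); np.savez('pics/'+fn+'.npz',K=KM[0],M=KM[1]); return im,KM
def load(fn):
    d=np.load('pics/'+fn+'.npz'); return cv2.imread('pics/'+fn),d['K'],d['M']
E
python3 - <<'E'
from h import *
for n in('scene','side'):
    im,(K,M)=snap(n,n+'0.png'); print(n,-M[:3,:3].T@M[:3,3],K[0,0])
s=ctrl.sense();print(s)
print(ctrl.camera_params('wrist'))
E
```

```text
pics
scene [ 0.03843363 -0.5643677   0.6500338 ] 507.06814865755223
side [ 0.4810878  -1.03557486  0.54926839] 545.932606126299
{'time_s': 0.1, 'q': array([ 1.08742334e+00,  1.24466959e-01,  1.65156477e+00,  7.74960773e-07,
        1.36749689e+00, -8.25835366e-02]), 'joint_velocities': array([ 0.00042249, -0.00087923, -0.00432896, -0.00122811, -0.00308767,
       -0.00149578]), 'joint_efforts': array([ 2.09543718e-04, -4.24928212e+01, -3.66654539e+01, -5.58489216e-05,
        3.87814638e-03,  3.09095022e-06]), 'ee_pos': array([0.2533661 , 0.59801559, 0.24914223]), 'eef_rot': array([-2.70641060e-04,  1.99056155e-01,  9.79987607e-01, -9.29377570e-04]), 'force': array([ 0.32235404, -1.03069439, -0.42169505]), 'ft_torque': array([-0.01216984,  0.01904533, -0.00362189]), 'finger_force': 0.0, 'gripper_width': 0.08544424672860722}
{'fx': 389.9501820051071, 'fy': 389.9501820051071, 'cx': 319.5059527760197, 'cy': 239.10092236912138, 'T_tool_cam': array([[ 1.88946100e-04, -9.66204897e-01, -2.57775215e-01,
         6.38061972e-02],
       [ 9.99999930e-01,  9.94387888e-05,  3.60266763e-04,
         2.52177224e-04],
       [-3.22458656e-04, -2.57775265e-01,  9.66204848e-01,
        -1.22610018e-01],
       [ 0.00000000e+00,  0.00000000e+00,  0.00000000e+00,
         1.00000000e+00]])}
```

View pics/scene0.png

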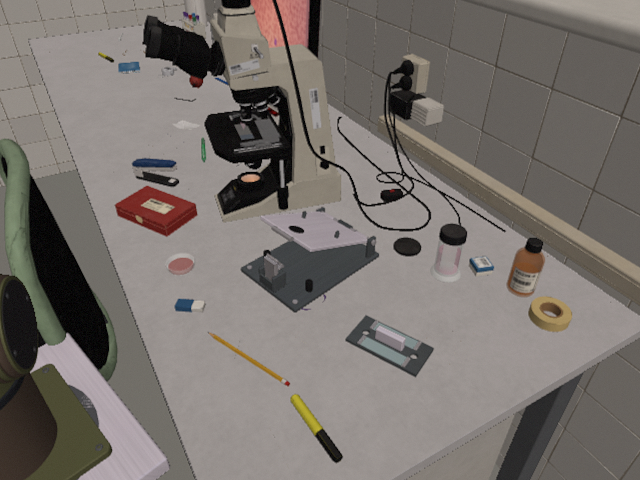

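View pics/side0.png

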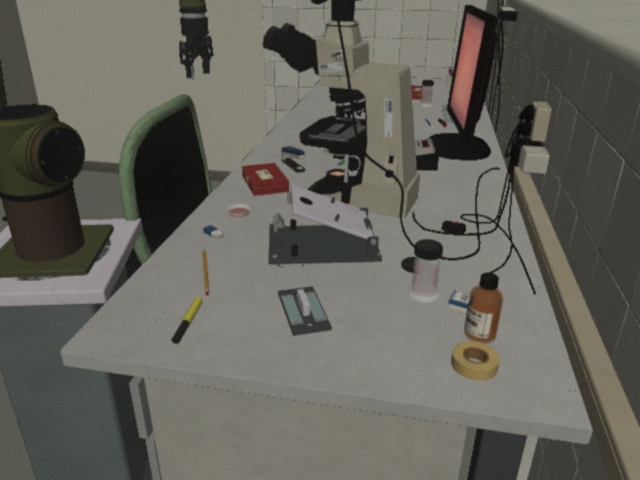

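Scene view: stage base corners at about (243,270), (295,306) and (378,257), latch at (272,270), pad at (297,229). The carrier's corners are at about (363,318), (433,348), (417,373) and (347,343). The jar is at (450,255), the dish at (180,264).

Run:
```python
from h import *
im,K,M=load('scene0.png')
for n,uv,z in [('L',(243,270),.008),('F',(295,306),.008),('Rt',(378,257),.008)]+[('c',p,.006) for p in((363,318),(433,348),(417,373),(347,343))]+[('jar',(447,272),0),('dish',(180,265),.01)]:
    print(n,onplane(K,M,uv,z).round(4))
# carrier dark mask contour
roi=np.zeros(im.shape[:2],np.uint8); roi[305:385,335:445]=1
m=((im.max(2)<150)&(roi>0)).astype(np.uint8)
c=max(cv2.findContours(m,cv2.RETR_EXTERNAL,cv2.CHAIN_APPROX_NONE)[0],key=cv2.contourArea)
P=np.array([onplane(K,M,p,.006)[:2] for p in c[:,0]],np.float32)
r=cv2.minAreaRect(P*1000);print('carrier',r)
im2,K2,M2=load('side0.png')
roi=np.zeros(im.shape[:2],np.uint8); roi[280:342,270:338]=1
m=((im2.max(2)<120)&(roi>0)).astype(np.uint8)
c=max(cv2.findContours(m,cv2.RETR_EXTERNAL,cv2.CHAIN_APPROX_NONE)[0],key=cv2.contourArea)
P=np.array([onplane(K2,M2,p,.006)[:2] for p in c[:,0]],np.float32)
print('carrier side',cv2.minAreaRect(P*1000))
for z in(0,.008):print(onplane(K2,M2,(269,263),z),onplane(K2,M2,(381,261),z))
big=np.hstack([cv2.resize(im[195:315,230:390],None,fx=2.5,fy=2.5,interpolation=3),cv2.resize(im2[175:295,255:415],None,fx=2.5,fy=2.5,interpolation=3)])
cv2.imwrite('pics/zoom0.png',big)
```

```text
L [0.4586 0.068  0.008 ]
F [ 0.464  -0.0749  0.008 ]
Rt [ 0.6758 -0.0893  0.008 ]
c [ 0.53   -0.1782  0.006 ]
c [ 0.5612 -0.3038  0.006 ]
c [ 0.5016 -0.3157  0.006 ]
c [ 0.4684 -0.1973  0.006 ]
jar [ 0.7449 -0.2081  0.    ]
dish [0.379  0.1635 0.01  ]
carrier ((514.7608642578125, -247.4516143798828), (77.8912124633789, 134.7886505126953), 10.543282508850098)
carrier side ((516.3650512695312, -251.13265991210938), (70.28053283691406, 141.65872192382812), 10.917655944824219)
[ 0.45574809 -0.07912015  0.        ] [ 0.6823118  -0.08343017  0.        ]
[ 0.45611716 -0.09305075  0.008     ] [ 0.67938101 -0.097298    0.008     ]
```

View pics/zoom0.png

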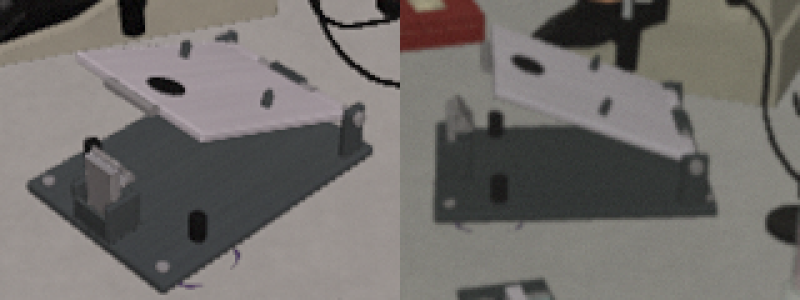

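Zoom: pad centre at scene (296.4,229.4) and side (306.2,201.0). Pin mid-points are visible in both views, so I can triangulate them to get the stage pose.

Run:
```python
from h import *
_,K,M=load('scene0.png');_,K2,M2=load('side0.png')
def tri(a,b):
    X=cv2.triangulatePoints(K@M[:3],K2@M2[:3],np.array(a,float),np.array(b,float))[:,0];X=X[:3]/X[3]
    return X, proj(K,M,X)-a, proj(K2,M2,X)-b
s=lambda x,y:(230+x/2.5-.3,195+y/2.5-.3); d=lambda x,y:(255+(x-400)/2.5-.3,175+y/2.5-.3)
for n,a,b,in [('pad',s(166,86),d(528,65)),('pinb',s(267,98),d(605,107)),('pina',s(185,49),d(595,63)),('hingeplate_b',s(357,117),d(696,165)),('latchtop',s(105,155),d(458,103)),('foot',s(198,214),d(500,178)),('screw1',s(162,266),d(449,203)),('screw2',s(48,180),d(449,203))]:
    X,e,f=tri(a,b);print(n,X.round(4),e.round(1),f.round(1))
```

```text
pad [ 0.5347 -0.0039  0.103 ] [-0.1  0.7] [ 0.3 -0.5]
pinb [ 0.5942 -0.0495  0.085 ] [-0.1  0.8] [ 0.3 -0.6]
pina [0.5948 0.0403 0.0847] [-0.1  0.8] [ 0.3 -0.6]
hingeplate_b [ 0.6647 -0.0807  0.0467] [-0.1  0.7] [ 0.3 -0.5]
latchtop [ 0.4766 -0.0009  0.0689] [-0.1  0.9] [ 0.4 -0.6]
foot [ 0.5093 -0.0632  0.0306] [-0.2  1.1] [ 0.5 -0.7]
screw1 [ 0.4675 -0.0696  0.0119] [-0.1  0.9] [ 0.4 -0.5]
screw2 [ 0.4789  0.0859 -0.0486] [-1.  15.7] [  6.  -10.5]
```

```bash
python3 - <<'E'
from h import *
_,K,M=load('scene0.png');_,K2,M2=load('side0.png')
for a,b in [((148,38),(266,38)),((148,28),(268,30)),((206,140),(302,135)),((220,212),(310,183))]:
    X=cv2.triangulatePoints(K@M[:3],K2@M2[:3],np.array(a,float),np.array(b,float))[:,0];print((X[:3]/X[3]).round(3))
E
python3 -m pendant '-0.026 -0.042 0 0 0 0;-0.026 -0.042 0 0 0 0;-0.026 -0.042 0 0 0 0;-0.026 -0.042 0 0 0 0;-0.026 -0.042 0 0 0 0;-0.026 -0.042 0 0 0 0;-0.026 -0.042 0 0 0 0;-0.026 -0.042 0 0 0 0;-0.026 -0.042 0 0 0 0;-0.026 -0.042 0 0 0 0' 0
```

```text
[0.46 0.28 0.39]
[0.465 0.282 0.406]
[0.544 0.282 0.165]
[0.552 0.264 0.023]
time_s: 1.1
ee_pos: [0.3287, 0.1086, 0.25]
eef_rot: [0.0, 0.199, 0.98, 0.0]
force: [1.2, 0.6, 0.5]
gripper_width: 0.0002
finger_force: 0.0
```

```bash
python3 -m pendant '0 0 0 0 0 0.147;0 0 0 0 0 0.147;0 0 0 0 0 0.147;0 0 0 0 0 0.147;0 0 0 0 0 0.147;0 0 0 0 0 0.147;0 0 0 0 0 0.147;0 0 0 0 0 0.147;-0.03 0.04 0 0 0 0;-0.03 0.04 0 0 0 0'
```

```text
time_s: 2.1
ee_pos: [0.4093, 0.0496, 0.2504]
eef_rot: [0.0, 0.708, 0.706, 0.001]
force: [0.7, 0.4, 0.4]
gripper_width: 0.0002
finger_force: 0.0
```

```bash
python3 -m pendant '-0.014 0.028 0 0 0 0;-0.013 0.028 0 0 0 0;-0.013 0.028 0 0 0 0;-0.013 0.028 0 0 0 0;0 0 0.03 0 0 0;0 0 0.03 0 0 0;0 0 0.02 0 0 0;0 0 0 0 0 0;0 0 0 0 0 0;0 0 0 0 0 0'
python3 - <<'E'
from h import *
im,(K,M)=snap('wrist','w1.png')
for P in[(.5347,-.004,.104),(.5945,-.0495,.085),(.5945,.04,.085),(.522,-.0045,.052)]: print(proj(K,M,P))
E
```

```text
time_s: 3.1
ee_pos: [0.5214, -0.0039, 0.1721]
eef_rot: [0.001, 0.709, 0.705, 0.001]
force: [-0.5, 0.1, 0.0]
gripper_width: 0.0004
finger_force: 0.0
[342.42163693 265.3896257 ]
[440.68264318 327.23830221]
[453.16918471 174.93402995]
[317.92214087 240.18533649]
```

View pics/w1.png

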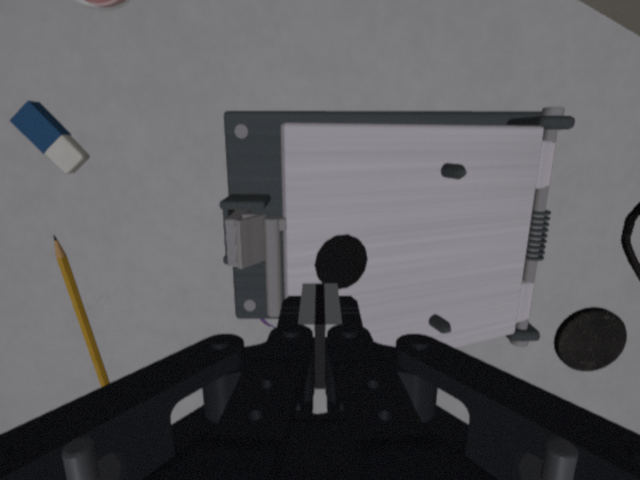

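Wrist view: pad at (341,262), pins at (453,171) and (440,324), each within a few pixels of where I predicted. The latch is at (245,240) and the shut fingertips at (320,285). Next I press.

```bash
python3 -m pendant '0 0.005 0.02 0 0 0;0 0 0.015 0 0 0;0 0 0.01 0 0 0;0 0 0.01 0 0 0;0 0 0.01 0 0 0;0 0 0.01 0 0 0;0 0 0.01 0 0 0;0 0 0.008 0 0 0;0 0 0.004 0 0 0;0 0 0 0 0 0'
```

```text
time_s: 4.15
ee_pos: [0.5249, -0.0039, 0.0722]
eef_rot: [-0.001, 0.709, 0.705, -0.001]
force: [-1.2, 0.2, 0.7]
gripper_width: 0.0002
finger_force: 0.6
```

```bash
python3 -m pendant '0 -0.002 0.002 0 0 0;0 0 0.002 0 0 0;0 0 0.001 0 0 0;0 0 0.001 0 0 0;0 0 0.001 0 0 0;0 0 0 0 0 0;0 0 0 0 0 0;0 0 0 0 0 0;0 0 0 0 0 0;0 0 0 0 0 0'
```

```text
time_s: 5.15
ee_pos: [0.5243, -0.0039, 0.0671]
eef_rot: [0.001, 0.709, 0.705, 0.001]
force: [0.4, 0.7, 5.6]
gripper_width: -0.0
finger_force: 2.8
```

```bash
python3 -m pendant '0 0 -0.005 0 0 0;0 0 -0.01 0 0 0;0 0 -0.015 0 0 0;0 0 -0.03 0 0 0;0 0 -0.03 0 0 0;0 0 -0.03 0 0 0;0 0 -0.02 0 0 0;0 0 0 0 0 0;0 0 0 0 0 0;0 0 0 0 0 0'
python3 - <<'E'
from h import *
im,(K,M)=snap('wrist','w2.png')
a,(K2,M2)=snap('side','s2.png')
for P in[(.522,-.0045,.052),(.585,-.0495,.057),(.585,.0405,.057)]: print(proj(K,M,P))
cv2.imwrite('pics/z2.png',np.hstack([cv2.resize(a[175:295,255:415],(400,300),interpolation=3),cv2.resize(im,(400,300))])[:,:,::-1])
E
```

```text
time_s: 6.15
ee_pos: [0.5224, -0.0037, 0.2045]
eef_rot: [-0.001, 0.709, 0.705, -0.001]
force: [-1.0, 0.4, -0.2]
gripper_width: 0.0001
finger_force: 0.0
[317.84730493 228.84086256]
[403.1511328  289.02632923]
[409.66791083 165.91280331]
```

View pics/z2.png

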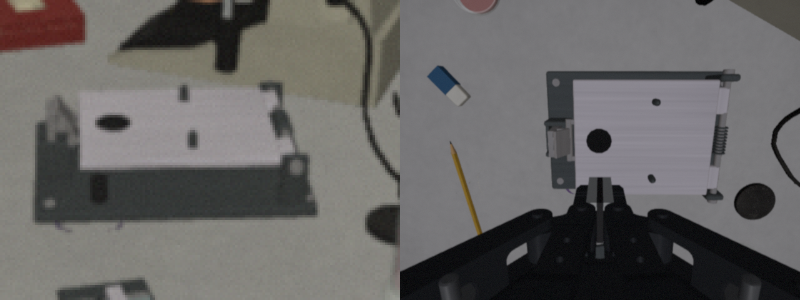

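The plate is level and the latch has caught. Pad and both pins are visible in both halves of the picture (wrist half: pad (599,141), pins (656,102) and (651,179)). Now the pin measurement, then over to the carrier.

```bash
python3 - <<'E'
from h import *
im,K,M=load('w2.png')
for n,(u,v),h,z in [('pad',(318,225),35,.052),('pa',(410,163),14,.057),('pb',(402,286),14,.057)]:
    g=im[v-h:v+h,u-h:u+h].max(2); t=(int(g.min())+int(np.median(im[200:240,400:500].max(2))))/2; m=(g<t).astype(np.uint8)
    if n=='pad': m[55:]=0
    c=max(cv2.findContours(m,cv2.RETR_EXTERNAL,cv2.CHAIN_APPROX_NONE)[0],key=cv2.contourArea)
    x,y,w,hh=cv2.boundingRect(c); mo=cv2.moments(c); uv=(u-h+mo['m10']/mo['m00'],v-h+mo['m01']/mo['m00'])
    print(n,uv,(w,hh),onplane(K,M,uv,z).round(4))
E
python3 -m pendant '-0.03 0 0 0 0 -0.04;-0.03 0 0 0 0 -0.04;-0.03 0 0 0 0 -0.04;-0.03 0 0 0 0 -0.04;-0.03 0 0 0 0 -0.04;-0.03 -0 0 0 0 0;-0.03 -0.01 0 0 0 0;-0.03 -0.01 0 0 0 0;0 0 0 0 0 0;0 0 0 0 0 0' 60 40
```

```text
pad (317.95957820738136, 225.0360281195079) (39, 39) [ 0.5221 -0.0017  0.052 ]
pa (409.6299840510367, 163.0079744816587) (14, 11) [0.5849 0.0425 0.057 ]
pb (402.2769726247987, 285.378421900161) (12, 14) [ 0.5842 -0.0466  0.057 ]
time_s: 7.25
ee_pos: [0.5317, -0.2455, 0.205]
eef_rot: [-0.001, 0.636, 0.772, -0.0]
force: [-0.6, 1.2, -0.1]
gripper_width: 0.0512
finger_force: 0.0
```

Run:
```python
from h import *
im,(K,M)=snap('wrist','w3.png')
```

```text
(no output)
```

View pics/w3.png

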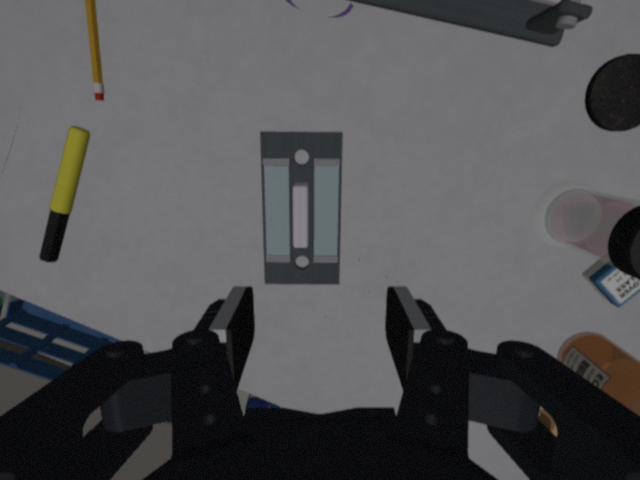

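The carrier is nearly aligned with the tool: holes at (302,157) and (302,262), rib at (300,216).

```bash
cat > holes.py <<'E'
from h import *
def blob(im,u,v,h):
    g=im[v-h:v+h,u-h:u+h].max(2); t=(int(g.min())+int(g.max()))/2; m=(g>t).astype(np.uint8)
    c=max(cv2.findContours(m,cv2.RETR_EXTERNAL,cv2.CHAIN_APPROX_NONE)[0],key=cv2.contourArea); mo=cv2.moments(c)
    return np.array([u-h+mo['m10']/mo['m00'],v-h+mo['m01']/mo['m00']])
E
python3 - <<'E'
from holes import *
im,K,M=load('w3.png')
a,b=[onplane(K,M,blob(im,*p,11),.003) for p in((302,157),(302,261))]
print(a,b,np.linalg.norm(a-b),'yaw',np.degrees(np.arctan2(-(a-b)[0],(a-b)[1])),'mid',(a+b)/2)
s=ctrl.sense();w,x,y,z=s['eef_rot'];Rm=R.from_quat([x,y,z,w]).as_matrix();print('toolyaw',np.degrees(np.arctan2(Rm[1,1],Rm[0,1])),'shift tool',Rm.T@((a+b)/2-s['ee_pos']),s['time_s'])
# rib centre (top z .03)
m=cv2.inRange(im[170:262,285:315],(150,140,150),(255,255,255));M0=cv2.moments(m[8:84],True);print('rib',onplane(K,M,(285+M0['m10']/M0['m00'],178+M0['m01']/M0['m00']),.03))
E
```

```text
[ 0.5088209  -0.20082737  0.003     ] [ 0.52532694 -0.28878806  0.003     ] 0.08949598504027607 yaw 10.628097194250534 mid [ 0.51707392 -0.24480771  0.003     ]
toolyaw 11.097926974128882 shift tool [ 0.00254965 -0.01423335  0.2022283 ] 7.3Traceback (most recent call last):
  File "<stdin>", line 7, in <module>
ZeroDivisionError: float division by zero
```

```bash
python3 -m pendant '0 -0.007 0.03 0 0 0.008;0 -0.007 0.03 0 0 0;0 0 0.03 0 0 0;0 0 0.025 0 0 0;0 0 0.02 0 0 0;0 0 0.015 0 0 0;0 0 0.01 0 0 0;0 0 0.005 0 0 0;0 0 0 0 0 0;0 0 0 0 0 0'
```

```text
time_s: 8.3
ee_pos: [0.5192, -0.2483, 0.0423]
eef_rot: [0.001, 0.638, 0.77, 0.0]
force: [-0.1, -0.3, -0.1]
gripper_width: 0.0512
finger_force: 0.0
```

```bash
python3 -m pendant '0 0 0.005 0 0 0;0 0 0.004 0 0 0;0 0 0.0015 0 0 0;0 0 0 0 0 0;0 0 0 0 0 0;0 0 0 0 0 0;0 0 0 0 0 0;0 0 0 0 0 0;0 0 0 0 0 0;0 0 0 0 0 0' 0 40
```

```text
time_s: 9.3
ee_pos: [0.5186, -0.2482, 0.031]
eef_rot: [0.0, 0.638, 0.77, -0.0]
force: [-1.6, -1.2, 2.3]
gripper_width: 0.0109
finger_force: 40.4
```

```bash
python3 -m pendant '0 0 -0.005 0 0 0;0 0 -0.01 0 0 0;0 0 -0.02 0 0 0;0 0 -0.025 0 0 0;0 0 -0.025 0 0 0;0 0 -0.025 0 0 0;0 0 -0.02 0 0 0;0 0 -0.01 0 0 0;0 0 0 0 0 0;0 0 0 0 0 0'
python3 - <<'E'
from h import *
im,(K,M)=snap('wrist','w4.png')
E
```

```text
time_s: 10.3
ee_pos: [0.518, -0.2477, 0.1699]
eef_rot: [-0.001, 0.638, 0.77, -0.0]
force: [-0.3, 0.6, -2.0]
gripper_width: 0.0112
finger_force: 39.8
```

View pics/w4.png

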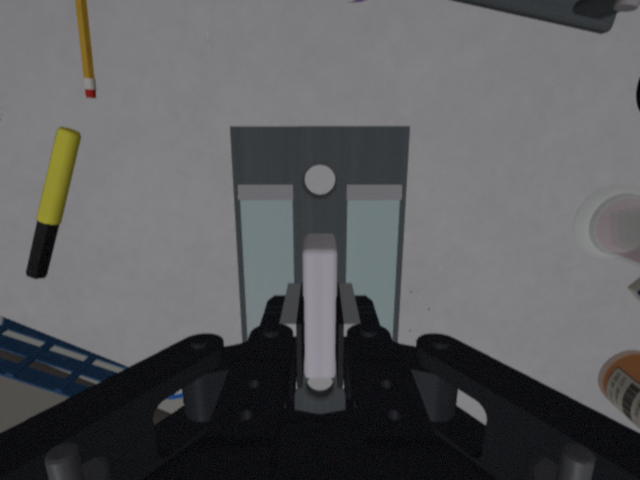

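The carrier hangs level and square in the grip: near hole at (320,179), far edge from (231,127) to (409,127).

Run:
```python
from holes import *
im,K,M=load('w4.png'); T=np.array(ctrl.camera_params('wrist')['T_tool_cam']); C=np.linalg.inv(T)
uv=blob(im,320,179,22)
for z in(.025,.028):
    d=T[:3,:3]@np.linalg.inv(K)@[*uv,1]; o=T[:3,3]; print(uv,z,o+d*(z-o[2])/d[2])
for P in[(.065,.033,.025),(.065,-.033,.025),(.045,0,.028),(-.045,0,.028)]: print(P,proj(K,C,P))
```

```text
[319.48527246 179.05891016] 0.025 [0.04863388 0.00123889 0.025     ]
[319.48527246 179.05891016] 0.028 [0.04830925 0.00123869 0.028     ]
(0.065, 0.033, 0.025) [406.38943438 134.03444315]
(0.065, -0.033, 0.025) [225.81718    133.99908578]
(0.045, 0, 0.028) [316.27599924 187.6787788 ]
(-0.045, 0, 0.028) [316.66878182 389.69231054]
```

Run:
```python
from h import *
print(ctrl.camera_params('wrist')); 
for f in('w2.png','w4.png'):print(load(f)[1])
```

```text
{'fx': 389.9501820051071, 'fy': 389.9501820051071, 'cx': 319.5059527760197, 'cy': 239.10092236912138, 'T_tool_cam': array([[ 1.89159436e-04, -9.66244488e-01, -2.57626772e-01,
         6.46071782e-02],
       [ 9.99999981e-01,  1.92061087e-04,  1.39017600e-05,
         1.24897213e-03],
       [ 3.60475790e-05, -2.57626770e-01,  9.66244506e-01,
        -1.22612577e-01],
       [ 0.00000000e+00,  0.00000000e+00,  0.00000000e+00,
         1.00000000e+00]])}
[[389.95018201   0.         319.50595278]
 [  0.         389.95018201 239.10092237]
 [  0.           0.           1.        ]]
[[389.95018201   0.         319.50595278]
 [  0.         389.95018201 239.10092237]
 [  0.           0.           1.        ]]
```

```bash
python3 -m pendant '0 0 0 0 0 0.065;0 0 0 0 0 0.065;0 0 0 0 0 0.065;0.04 0.011 0 0 0 0;0.04 0.011 0 0 0 0;0.04 0.011 0 0 0 0;0.04 0.011 0 0 0 0;0.04 0.011 0 0 0 0;0.033 0.0096 0 0 0 0;0.01 0 0 0 0 0'
```

```text
time_s: 11.35
ee_pos: [0.585, -0.0026, 0.169]
eef_rot: [-0.001, 0.709, 0.705, -0.001]
force: [0.2, -0.4, -1.4]
gripper_width: 0.0111
finger_force: 39.8
```

```bash
python3 -m pendant '0 0 0.02 0 0 0;0 0 0.02 0 0 0;0 0 0.013 0 0 0;0 0 0 0 0 0;0 0 0 0 0 0;0 0 0 0 0 0;0 0 0 0 0 0;0 0 0 0 0 0;0 0 0 0 0 0;0 0 0 0 0 0'
python3 - <<'E'
from h import *
im,(K,M)=snap('wrist','w5.png'); im2,(K2,M2)=snap('scene','s5.png'); im3,_=snap('side','d5.png')
out=np.hstack([cv2.resize(im[90:390,200:440],(480,600),interpolation=3),np.vstack([cv2.resize(im2[190:310,250:378],(320,300),interpolation=3),cv2.resize(im3[170:290,280:408],(320,300),interpolation=3)])])
cv2.imwrite('pics/z5.png',out[:,:,::-1])
print('pin a tip/foot',proj(K,M,(.5849,.0425,.064)),proj(K,M,(.5849,.0425,.05)))
E
```

```text
time_s: 12.35
ee_pos: [0.5854, -0.0056, 0.1181]
eef_rot: [0.0, 0.71, 0.704, 0.0]
force: [0.1, -0.5, -1.0]
gripper_width: 0.0114
finger_force: 39.8
pin a tip/foot [314.39011736 173.71738545] [314.7464615  170.94770339]
```

View pics/z5.png

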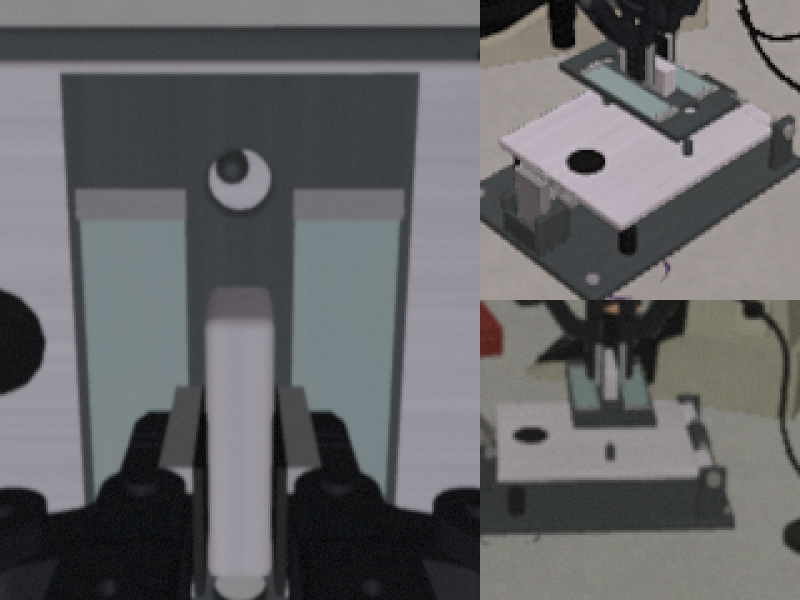

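Through the near hole (image ≈(320,180)) pin A shows at about (316,173). The carrier is about 1–3 mm off, so I compute the offset.

Run:
```python
from h import *
im,K,M=load('w5.png')
g=im[155:205,295:345].max(2)
# hole outline: fill of bright region hull; pin: dark inside
m=(g>95).astype(np.uint8); n,l,st,ce=cv2.connectedComponentsWithStats(m); k=1+np.argmax(st[1:,4]); pts=np.argwhere(l==k)[:,::-1].astype(np.float32)
(cx,cy),r=cv2.minEnclosingCircle(pts); e=cv2.fitEllipse(cv2.convexHull(pts)); print('hole',cx+295,cy+155,r,e)
yy,xx=np.mgrid[:50,:50]; ins=((xx-cx)**2+(yy-cy)**2<(r-1.5)**2)&(g<75); p=np.argwhere(ins)[:,::-1]; pc=p.mean(0)+[295,155]; print('pin blob',pc,len(p), p.min(0)+[295,155],p.max(0)+[295,155])
H=onplane(K,M,(cx+295,cy+155),.089); P1=onplane(K,M,pc,.062)
print('hole',H,'pin',P1,'need',P1-H); print('expected from w2 pin',(.5849,.0425))
```

```text
hole 319.49224853515625 178.8081398010254 15.612906455993652 ((24.511207580566406, 24.23683738708496), (30.0340518951416, 31.058324813842773), 89.2325668334961)
pin blob [315.81632653 172.84693878] 196 [308 165] [323 180]
hole [0.58718598 0.04289917 0.089     ] pin [0.585525   0.04269622 0.062     ] need [-0.00166098 -0.00020294 -0.027     ]
expected from w2 pin (0.5849, 0.0425)
```

```bash
python3 -m pendant '0 -0.0017 0 0 0 0;0 0 0.008 0 0 0;0 0 0.004 0 0 0;0 0 0.004 0 0 0;0 0 0.004 0 0 0;0 0 0.004 0 0 0;0 0 0.004 0 0 0;0 0 0.003 0 0 0;0 0 0.003 0 0 0;0 0 0 0 0 0'
```

```text
time_s: 13.5
ee_pos: [0.5833, -0.0056, 0.0832]
eef_rot: [-0.0, 0.71, 0.704, -0.0]
force: [0.6, -0.1, -2.2]
gripper_width: 0.0109
finger_force: 39.8
```

```bash
python3 -m pendant '0 0 0.001 0 0 0;0 0 0.001 0 0 0;0 0 0.0005 0 0 0;0 0 0.0005 0 0 0;0 0 0 0 0 0;0 0 0 0 0 0;0 0 0 0 0 0;0 0 0 0 0 0;0 0 0 0 0 0;0 0 0 0 0 0'
```

```text
time_s: 14.5
ee_pos: [0.5837, -0.0056, 0.081]
eef_rot: [0.0, 0.71, 0.704, 0.0]
force: [0.2, -0.3, 0.4]
gripper_width: 0.0108
finger_force: 40.2
```

```bash
python3 -m pendant '0 0 0 0 0 0;0 0 0 0 0 0;0 0 0 0 0 0;0 0 0 0 0 0;0 0 0 0 0 0;0 0 0 0 0 0;0 0 0 0 0 0;0 0 0 0 0 0;0 0 0 0 0 0;0 0 0 0 0 0' 30 40
```

```text
time_s: 15.5
ee_pos: [0.5836, -0.0056, 0.0809]
eef_rot: [0.0, 0.71, 0.704, 0.0]
force: [-0.4, -0.7, 0.2]
gripper_width: 0.0257
finger_force: 0.0
```

```bash
python3 -m pendant '0 0 -0.005 0 0 0;0 0 -0.01 0 0 0;0 0 -0.02 0 0 0;0 0 -0.03 0 0 0;0 0 -0.03 0 0 0;0 0 -0.03 0 0 0;0 0 -0.03 0 0 0;0 0 -0.01 0 0 0;0 0 0 0 0 0;0 0 0 0 0 0'
python3 - <<'E'
from h import *
im,(K,M)=snap('wrist','w6.png'); im2,_=snap('scene','s6.png'); im3,_=snap('side','d6.png')
out=np.hstack([cv2.resize(im[130:330,240:400],(480,600),interpolation=3),np.vstack([cv2.resize(im2[190:310,250:378],(320,300),interpolation=3),cv2.resize(im3[170:290,280:408],(320,300),interpolation=3)])])
cv2.imwrite('pics/z6.png',out[:,:,::-1])
E
```

```text
time_s: 16.5
ee_pos: [0.583, -0.0055, 0.2445]
eef_rot: [-0.001, 0.71, 0.704, -0.001]
force: [-0.1, -0.3, 0.9]
gripper_width: 0.0255
finger_force: 0.0
```

View pics/z6.png

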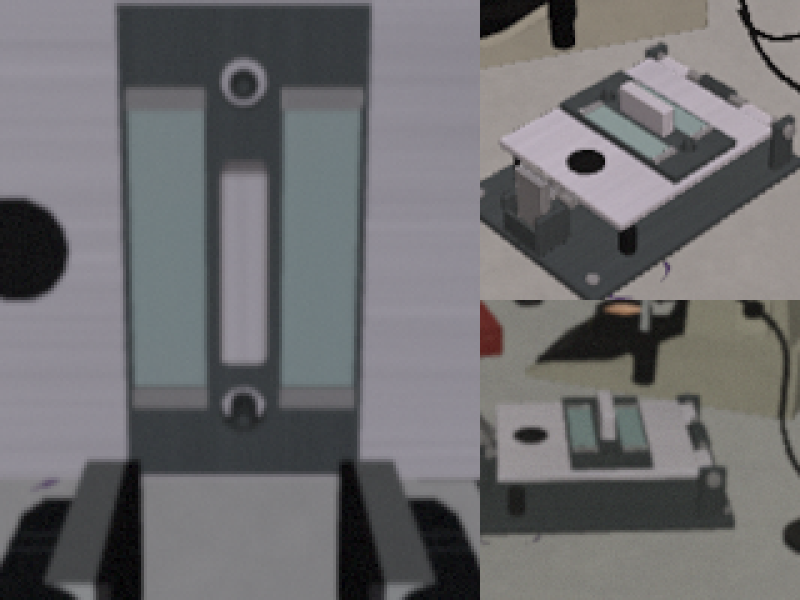

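Both pins stand centred in their holes, at crop positions (244,82) and (243,405). The carrier lies flat, the plate is level and the gripper is clear.

```bash
python3 -c "
from station import ctrl
print(ctrl.close_job())"
```

```text
the job is handed in; nothing more can be done
None
```

The plate is latched level, the carrier lies flat with both holes over the pins, the jar and Petri dish were left alone, and the job was handed in at about 16.7 s of the 51 s allowed.

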